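# Clamp a carved plaque in the screw press

### The arm

A 7-joint arm with a two-finger parallel gripper is mounted at the origin on the work surface. World frame = base frame: x ahead of the robot, y to its left, z up, the work surface at z = 0. Lengths are in m, angles in rad, forces in N, time in s.
With the tool pointing down it reaches from about 0.35 to 0.9 m from the base axis. Payload 8.1 kg.
Tool frame: the origin (TCP) lies midway between the tips of the shut fingers; the grasp point (between the pads) lies 19 mm behind it; z points along the fingers, y is the line along which they close (so a half turn about z gives the same grasp; the last joint's range is limited). The gripper opens to 92 mm and grips with 3 to 60 N. Pads are 19 mm wide; open, the fingers measure 130 mm over their backs; the gripper's body (75 mm by 190 mm) begins 47 mm behind the grasp point.
Start: joints at [-1.437, 0.434, 0.025, 1.573, -0.012, 1.134, -0.075], TCP at [0.147, 0.608, 0.227] pointing down, gripper open.
Joint ranges: [-2.62, 2.62], [-0.44, 2.09], [-1.27, 1.32], [0.08, 2.57], [-1.32, 4.46], [0.12, 2], [-2.74, 2.74]. Speed limits (rad/s): [2.22, 2.22, 3.01, 3.01, 3.14, 3.14, 3.14].

### API

Orientations are given as a rotation vector (axis times angle).
In Python, from cell import arm gives the robot as it stands.
- The arm moves only by the tool send_rows, never from a script. Its argument "increments" is a list of rows, each a list of 3 entries, a list of its own where there are three numbers: the finger opening in cm, from 0 to 9.18, then the shift along the tool's x, y, z in cm, then the turn, a rotation vector about the tool's x, y, z in rad. A call has 1 to 5 rows; each row shifts and turns the commanded pose from where the row before left it, along the tool's axes as they then stand; what a row does not reach is not made up. A row lasts 1/10 s, in which the tool goes at most 50 mm and 8.59 degrees, less where a joint would pass 70% of its speed; a pose out of reach is approached as far as the arm can. A call is refused whole if a number of a shift passes 5 or a number of a turn 0.15, either way. A call with a gripper value outside its range is refused whole. The fingers move at their own pace and stop on an object; "force" is the grip in N (left out, the last holds). Time passes only in rows, so rows that do not move let the fingers close. It gives the time, the measured TCP pose, the force, the opening and the grip force at its end, in the units of the state.
- arm.observe(): the state, without advancing time (a new reading comes with each control period).
- arm.get_image(name): name is "scene" or "top"; returns the picture (384x512x3 uint8, red, green, blue); there is no depth.
- arm.camera_params(name): a dict with "camera_matrix" (3x3 intrinsics, pixels), "k1" (the pictures are not rectified: a ray, as slopes to the right and down, at radius r is drawn at 1 + k1 r^2 times it, then the intrinsics apply), "R" (3x3) and "t" (3): a world point X has camera coordinates R X + t. Camera axes: x right, y down, z forward; pixel columns grow to the right and rows downward; lengths in m; the calibration is good to about 2 mm. A picture is of the moment at which its call begins. camera_params takes no time and is no camera call.
- arm.sign_off(): hands the job in; it is judged then, once.
The state is a dict: "clock": time; "joints": joint angles; "dq": joint speeds; "joint_efforts": joint torques, N m; "position": TCP position; "ee_rot": TCP orientation; "force": force on the tool from outside, world axes, zero at the start; "ft_torque": the same for the moment, N m; "width": opening from 0.0 (shut) to 1.0 (fully open); "gripper_force": force on a finger pad.
Only numpy, scipy, OpenCV 4.12 (cv2) and the standard library are available. Lean on these libraries where they do the work, as an engineer would, in place of code of your own. Each camera call takes 0.05 s, during which the arm holds its last target. There are 200 camera calls.

### The job

The carved plaque lies ready in the small screw press. Swing the press's folded-down crank handle fully upright, then wind the crank clockwise (seen from above) until the cork pad clamps the plaque with a firm but careful 70 N or so, never anywhere near 150 N, which would crush the carving. Leave the handle standing upright and the press clamped, let go, and disturb neither the plaque's place nor the other things on the bench.

Things in the scene. Friction and masses are not known exactly. Their poses are not given: they have to be found in the camera images.
- press: bench screw press, fixed to the bench: grey base plate 150 x 250 mm and 18 mm thick, two steel columns 18 mm thick at y = +-100 mm, a bridge 52 x 250 mm over them whose top is 166 mm above the bench (bolt heads and a collar up to 173 mm). Origin: centre of the base's underside, on the screw's axis; x across the bridge, y along it, z up.
- axis (a point): point on the vertical crank axis at the height of the handle's fold pivot, 213 mm above the bench.
- pivot (a point): the fold pivot at the outer end of the crank bar, 80 mm from the crank axis and 213 mm above the bench. The crank bar is 10 mm wide and 12 mm high, from the axis to 11 mm past the pivot, its top 15 mm below the pivot's height; its hub is 26 mm wide and reaches 198 mm above the bench. Frame: x points radially outward along the crank bar while the handle is folded, y is the fold axis (horizontal, square to the bar); the frame turns with the handle.
- grip (a point): centre of the handle's round black sleeve, on the handle's axis, 45 mm from the pivot. The sleeve is 22 mm thick, spans 15 to 66 mm from the pivot (the free end) and spins freely about the handle's axis, so an upright handle can be carried round without turning the hand. Folded, the handle lies level above the crank bar, pointing from the pivot inward to the axis; there is free space of 25 mm and more beside and 40 mm below its axis.
- fold (a joint): fold angle of the handle, rad: 0 folded level over the crank bar, 1.57 upright, at its stop. It turns about the pivot's y axis; the hinge is stiff and stays where it is put (about 3.5 N at the grip point moves it).
- crank (a joint): crank angle, rad; grows clockwise seen from above; at 0 the bar points along the press's +x. One turn lowers the pad 40 mm (6.37 mm per rad). Self-locking to about 100 N. Turning takes about 8 N at the upright handle while the pad is free, plus 0.8 N per 10 N of clamping (13.5 N at 70 N); in a pause the felt drag relaxes to 3 to 6 N while free, but still rises about 5 N at a 70 N clamp.
- pad: round cork-faced pad, 44 mm wide, hanging below the press's platen on a stiff spring of 20 N per mm of travel (70 N is 3.5 mm, or 0.55 rad of crank beyond the first touch; contact give adds about 0.1 rad). The origin lies on the crank axis; the pad's cork underside is 92 mm above the origin.
- blank: carved wooden plaque, loose, 110 x 130 x 28 mm, lying flat on the press's base. Origin: centre of its underside. A round carved boss 68 mm wide (62 mm at its flat top) stands up in its middle; the boss is carved by hand, its flat top anywhere from 36 to 50 mm above the plaque's underside.
- mallet: bystander, leave alone: round wooden carver's mallet standing on its head, 76 mm wide, 210 mm tall. Origin: at its underside.
- chisel_a: bystander, leave alone: wood-handled chisel lying flat, 230 mm long. Origin: at its underside.
- chisel_b: bystander, leave alone: wood-handled chisel lying flat, 210 mm long. Origin: at its underside.
- glue: bystander, leave alone: glue bottle, 60 mm wide, 150 mm tall. Origin: at its underside.
- offcut: bystander, leave alone: wooden offcut 130 x 50 x 35 mm. Origin: at its underside.
- sanding_block: bystander, leave alone: cork sanding block 100 x 60 x 30 mm. Origin: at its underside.
- tin: bystander, leave alone: open steel tin, 70 mm wide, 80 mm tall. Origin: at its underside.
Not all that is in view belongs to the job. There is more than one size of the blank; the job needs the middle-sized.

How it is judged:
On the way, in this order (a step that is already met when the one before it is completed fails the run):
1. the handle is swung upright before the pad clamps (value of joint fold above 1.35 rad and contact force between pad and blank below 1 N), for 0.2 s.
2. the pad clamps the plaque with the handle upright (value of joint fold above 1.35 rad and contact force between pad and blank above 40 N), for 0.2 s.
At the end, for the whole second after the job is handed in: The handle stands upright (fold angle above 1.35 rad), the pad presses on the plaque with 40 to 105 N, the crank is at rest, and the plaque is within 12 mm of where it lay (all of step 2 and contact force between pad and blank below 105 N and velocity of joint crank between -0.1 and 0.1 rad/s and distance of blank from where it was at the start of the episode below 0.012 m); the robot touches nothing.
It fails at once if the pad presses on the plaque with more than 150 N (contact force between pad and blank above 150 N).
It fails at once if the plaque is shoved more than 20 mm (distance of blank from where it was at the start of the episode above 0.02 m).
It fails at once if a bystander is moved more than 30 mm (distance of any of mallet, chisel_a, chisel_b, glue, offcut, sanding_block, tin from where it was at the start of the episode above 0.03 m).
It also fails if it takes over 64 s, if anything falls off the work surface, if the arm or the gripper's body presses on something with over 40 N, if the wrist force passes 120 N, or if a joint passes its speed limit or range.

## Working session

There is one attempt and no reset: what is moved stays moved. The work goes in short steps, Python scripts to look and compute and a tool call to move; the robot and the scene stay as the last step left them, time stands still between calls to the robot, and variables do not carry over. Pictures are saved under pics/ and viewed, at most 10 in all, crops included, and the job is handed in when it is done.

Besides the shell and the picture viewer there is one more tool, called after "Call:" as name(argument=value, ...) on one line, values as JSON. send_rows: Moves the arm, as the interface text tells. Its arguments: {"type":"object","properties":{"increments":{"type":"array"},"force":{"type":"number"}},"required":["increments"]}

```bash
mkdir -p pics
python3 - <<'E'
from cell import arm
import cv2
for n in("scene","top"):
    cv2.imwrite(f"pics/{n}0.png",cv2.cvtColor(arm.get_image(n),cv2.COLOR_RGB2BGR))
    p=arm.camera_params(n);print(n,p)
s=arm.observe();print({k:s[k] for k in("clock","position","ee_rot","force","width")})
E
```

```text
scene {'camera_matrix': array([[354.21700588,   0.        , 256.67949251],
       [  0.        , 354.21700588, 193.58566467],
       [  0.        ,   0.        ,   1.        ]]), 'k1': 0.02236436128866872, 'R': array([[ 0.8856262 ,  0.46438777, -0.00319848],
       [ 0.30927898, -0.5949306 , -0.74189224],
       [-0.34642855,  0.65604998, -0.67051151]]), 't': array([-0.48464501, -0.03064979,  1.19652472])}
top {'camera_matrix': array([[494.82259312,   0.        , 254.42746363],
       [  0.        , 494.82259312, 186.59078626],
       [  0.        ,   0.        ,   1.        ]]), 'k1': -0.10001365613892484, 'R': array([[-0.01897339, -0.99976469,  0.01051583],
       [-0.9976503 ,  0.01823864, -0.06603959],
       [ 0.06583226, -0.01174412, -0.99776159]]), 't': array([0.05294678, 0.54669097, 1.38036989])}
{'clock': 0.1, 'position': array([0.14659358, 0.60710917, 0.22603052]), 'ee_rot': array([-3.71168651e-01, -3.11957999e+00,  2.18385173e-03]), 'force': array([ 0.35160763, -0.04536254, -0.36728085]), 'width': 0.9990749484256396}
```

View pics/scene0.png

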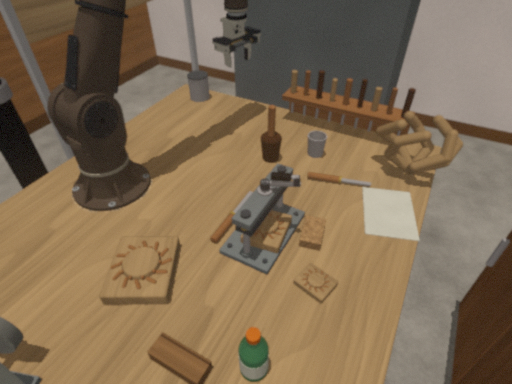

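View pics/top0.png

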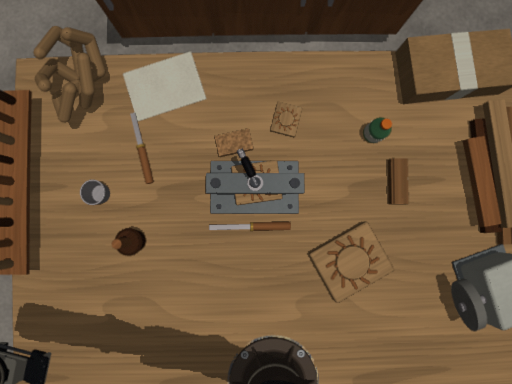

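The scene view shows the press at about (265,220), with the crank near (280,178). In the top view the bridge runs level at about (255,183) and the black sleeve is at about (248,167), pointing up and left. I'll enlarge both.

```bash
cat > h.py <<'E'
import numpy as np, cv2
from cell import arm
def ray(n,uv):
    p=arm.camera_params(n);K=p["camera_matrix"]
    d=cv2.undistortPoints(np.array([[uv]],float),K,np.array([p["k1"],0,0,0,0])) if 0 else None
    x=np.array([(uv[0]-K[0,2])/K[0,0],(uv[1]-K[1,2])/K[1,1]]);s=x.copy()
    for _ in range(20): s=x/(1+p["k1"]*(s@s))
    R=p["R"];return -R.T@p["t"],R.T@np.r_[s,1]
def onz(n,uv,z):
    c,d=ray(n,uv);return c+d*(z-c[2])/d[2]
def proj(n,X):
    p=arm.camera_params(n);K=p["camera_matrix"];c=p["R"]@X+p["t"];s=c[:2]/c[2];s=s*(1+p["k1"]*(s@s));return K[:2,:2]@s+K[:2,2]
E
python3 - <<'E'
import cv2,numpy as np
a=cv2.imread("pics/scene0.png")[150:270,215:315];b=cv2.imread("pics/top0.png")[140:225,195:315]
a=cv2.resize(a,None,fx=4.5,fy=4.5,interpolation=cv2.INTER_CUBIC)[:540,:400+50]
b=cv2.resize(b,None,fx=3,fy=3,interpolation=cv2.INTER_CUBIC)
o=np.zeros((540,800,3),np.uint8);o[:a.shape[0],:440]=a[:,:440];o[:b.shape[0],440:800]=b[:,:360]
cv2.imwrite("pics/z0.png",o)
E
```

```text
(no output)
```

View pics/z0.png

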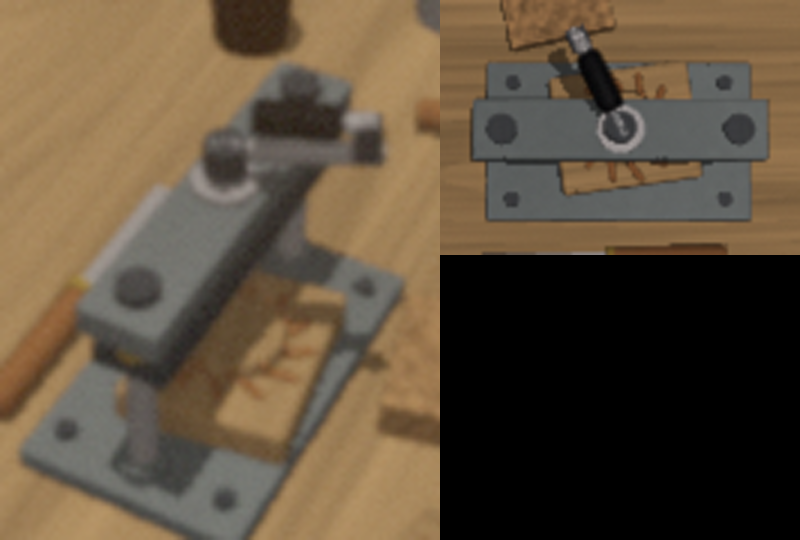

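The enlargement shows the handle folded over the bar: pivot at about top (240.7,152.3), sleeve centre (248.3,166.7), screw collar (255.3,183), bridge bolts (215.7,182.7) and (294.7,183). Next I convert these to world positions.

Run:
```python
from h import *
from scipy.spatial.transform import Rotation as Ro
im=cv2.imread("pics/top0.png").astype(int)
# sleeve mask
m=(im.max(2)<45);m[:150]=0;m[182:]=0;m[:,:235]=0;m[:,262:]=0
ys,xs=np.nonzero(m);print(len(xs),xs.mean(),ys.mean(),xs.min(),xs.max(),ys.min(),ys.max())
f=lambda u,v:(np.array([u,v],float)+0)
sl=onz("top",(xs.mean(),ys.mean()),.216);pv=onz("top",(240.7,152.3),.213)
b1=onz("top",(215.4,182.5),.172);b2=onz("top",(294.4,182.9),.172)
ax=(b1+b2)/2
print("sleeve",sl,"pivot",pv,"bolts",b1,b2,"axis",ax,"r",np.linalg.norm((pv-ax)[:2]),"collar",onz("top",(255.3,183),.172))
d=(sl-ax)[:2];print("dir sleeve",np.degrees(np.arctan2(d[1],d[0])),np.linalg.norm(d));d=(pv-ax)[:2];print("dir pivot",np.degrees(np.arctan2(d[1],d[0])))
print(Ro.from_rotvec(arm.observe()["ee_rot"]).as_matrix().round(3))
# check in scene view
for X in (pv,sl,ax): print(proj("scene",np.r_[X[:2],.213]))
```

```text
180 247.51666666666668 166.68333333333334 237 255 152 177
sleeve [0.58329753 0.06096336 0.216     ] pivot [0.61922335 0.07697916 0.213     ] bolts [0.54950673 0.14248252 0.172     ] [ 0.54488087 -0.05625848  0.172     ] axis [0.5471938  0.04311202 0.172     ] r 0.07959421624165942 collar [0.5464149  0.04220409 0.172     ]
dir sleeve 26.30989273398241 0.04027592298994192
dir pivot 25.182158343539193
[[-0.972  0.235 -0.   ]
 [ 0.235  0.972 -0.001]
 [-0.    -0.001 -1.   ]]
[296.03699549 176.47724919]
[280.34767381 175.8884908 ]
[264.34188291 175.68917367]
```

Call:
send_rows(increments=[[9,[0,0,-4],[0,0,0]],[9,[0,0,-4],[0,0,0]],[9,[-3,-2.4,0],[0,0,0]],[9,[-3,-2.4,0],[0,0,0]],[9,[-3,-2.4,0],[0,0,0]]])

```text
clock: 0.6
position: [0.2178, 0.5152, 0.3065]
ee_rot: [0.37, 3.12, -0.0]
force: [0.3, 0.1, -0.1]
width: 0.98
gripper_force: 0.0
```

Call:
send_rows(increments=[[6,[-3,-2.4,0],[0,0,0]],[6,[-3,-2.4,0],[0,0,0]],[6,[-3,-2.4,0],[0,0,0]],[6,[-3,-2.4,0],[0,0,0]],[6,[-3,-2.4,0],[0,0,0]]])

```text
clock: 1.1
position: [0.3355, 0.363, 0.3065]
ee_rot: [-0.371, -3.119, 0.0]
force: [0.3, -0.2, -0.1]
width: 0.659
gripper_force: 0.0
```

Call:
send_rows(increments=[[6,[-3,-2.4,0],[0,0,0]],[6,[-3,-2.4,0],[0,0,0]],[6,[-3,-2.4,0],[0,0,0]],[6,[-3,-2.4,0],[0,0,0]],[6,[-3,-2.4,0],[0,0,0]]])

```text
clock: 1.6
position: [0.4531, 0.2113, 0.3066]
ee_rot: [-0.371, -3.119, 0.0]
force: [0.7, 0.7, 0.2]
width: 0.648
gripper_force: 0.0
```

Call:
send_rows(increments=[[6,[-3,-2.4,0],[0,0,0]],[6,[0,0,0],[0,0,-0.137]],[6,[0,0,0],[0,0,-0.137]],[6,[0,0,0],[0,0,-0.137]],[6,[0,0,0],[0,0,-0.137]]])

```text
clock: 2.1
position: [0.4759, 0.1822, 0.3064]
ee_rot: [0.495, -3.102, 0.0]
force: [-0.4, 0.3, 0.3]
width: 0.651
gripper_force: 0.0
```

Call:
send_rows(increments=[[6,[0,0,0],[0,0,-0.137]],[6,[0,0,0],[0,0,0]]])

```text
clock: 2.3
position: [0.4759, 0.1822, 0.3065]
ee_rot: [0.701, -3.062, 0.0]
force: [-0.2, 0.5, -0.6]
width: 0.652
gripper_force: 0.0
```

Call:
send_rows(increments=[[6,[-0.96,-3.9,0],[0,0,0]],[6,[-0.96,-3.9,0],[0,0,0]],[6,[-0.96,-3.9,0],[0,0,0]],[6,[-0.96,-3.9,0],[0,0,0]],[6,[0,0,3],[0,0,0]]])

```text
clock: 2.8
position: [0.583, 0.0524, 0.2795]
ee_rot: [-0.678, 3.06, -0.006]
force: [1.1, 0.0, 0.6]
width: 0.649
gripper_force: 0.0
```

Call:
send_rows(increments=[[6,[0,0,3],[0,0,0]],[6,[0,0,2],[0,0,0]],[6,[0,0,1.5],[0,0,0]],[6,[0,0,1.5],[0,0,0]],[6,[0,0,0],[0,0,0]]])

```text
clock: 3.3
position: [0.5768, 0.0584, 0.1946]
ee_rot: [0.691, -3.06, -0.0]
force: [0.9, 0.5, 0.4]
width: 0.652
gripper_force: 0.0
```

Run:
```python
from h import *
ims=[cv2.cvtColor(arm.get_image("scene"),cv2.COLOR_RGB2BGR)[110:230,210:340],cv2.cvtColor(arm.get_image("top"),cv2.COLOR_RGB2BGR)[130:230,190:320]]
cv2.imwrite("pics/g1.png",cv2.vconcat([cv2.resize(ims[0],None,fx=3,fy=2.7,interpolation=2),cv2.resize(ims[1],None,fx=3,fy=2.7,interpolation=2)]))
print(arm.observe()["position"],arm.observe()["force"])
```

```text
[0.57822662 0.05838568 0.19686412] [-0.33772315 -0.59970893  1.35083003]
```

View pics/g1.png

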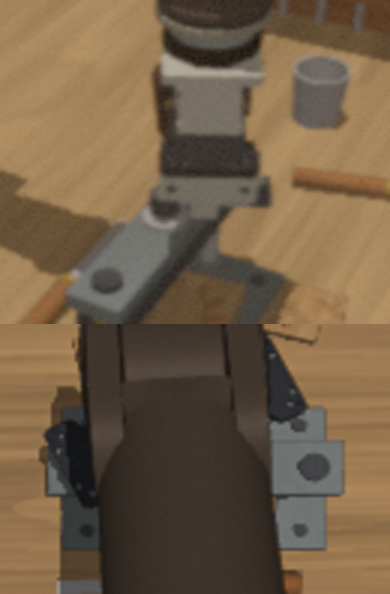

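The gripper now straddles the handle, with the near finger beside the bar at scene (283,172). No contact force shows, so I close.

Call:
send_rows(increments=[[0.5,[0,0,0],[0,0,0]],[0.5,[0,0,0],[0,0,0]],[0.5,[0,0,0],[0,0,0]],[0.5,[0,0,0],[0,0,0]],[0.5,[0,0,0],[0,0,0]]], force=12)

```text
clock: 3.9
position: [0.5784, 0.0583, 0.1969]
ee_rot: [-0.698, 3.063, -0.0]
force: [1.3, -3.8, 0.6]
width: 0.268
gripper_force: 2.5
```

Call:
send_rows(increments=[[0.5,[0,0,0],[0,0,0]],[0.5,[0,0,0],[0,0,0]],[0.5,[0,0,0],[0,0,0]]], force=12)

```text
clock: 4.2
position: [0.5788, 0.0571, 0.1969]
ee_rot: [-0.696, 3.063, -0.002]
force: [1.9, -4.4, 0.5]
width: 0.234
gripper_force: 11.9
```

Call:
send_rows(increments=[[0.5,[-0.05,-0.1,-0.7],[0,0,0]],[0.5,[-0.17,0,-0.69],[0,0,0]],[0.5,[-0.27,0,-0.65],[0,0,0]],[0.5,[-0.37,0,-0.6],[0,0,0]],[0.5,[-0.46,0,-0.54],[0,0,0]]], force=12)

```text
clock: 4.7
position: [0.5898, 0.062, 0.2285]
ee_rot: [0.696, -3.061, 0.002]
force: [-1.1, -5.4, -5.5]
width: 0.236
gripper_force: 12.0
```

Call:
send_rows(increments=[[0.5,[-0.54,0,-0.46],[0,0,0]],[0.5,[-0.6,0,-0.37],[0,0,0]],[0.5,[-0.65,0,-0.27],[0,0,0]],[0.5,[-0.69,0,-0.17],[0,0,0]],[0.5,[-0.7,0,-0.05],[0,0,0]]], force=12)

```text
clock: 5.2
position: [0.6183, 0.0753, 0.2426]
ee_rot: [0.695, -3.061, 0.002]
force: [-5.3, -6.8, 4.7]
width: 0.235
gripper_force: 12.0
```

Call:
send_rows(increments=[[0.5,[-0.15,0,0],[0,0,0]],[0.5,[-0.15,0,0],[0,0,0]],[0.5,[0,0,0],[0,0,0]]], force=12)

```text
clock: 5.5
position: [0.6214, 0.0769, 0.2427]
ee_rot: [0.696, -3.062, 0.002]
force: [-2.6, -6.3, 6.0]
width: 0.229
gripper_force: 12.0
```

Run:
```python
from h import *
ims=[cv2.cvtColor(arm.get_image("scene"),cv2.COLOR_RGB2BGR)[110:260,210:340]]
cv2.imwrite("pics/g2.png",cv2.resize(ims[0],None,fx=4,fy=4,interpolation=2))
s=arm.observe();print(s["position"],s["force"],s["width"])
```

```text
[0.62143507 0.07684644 0.24270563] [-3.18519831 -6.75913842  5.31100177] 0.2290894549757969
```

View pics/g2.png

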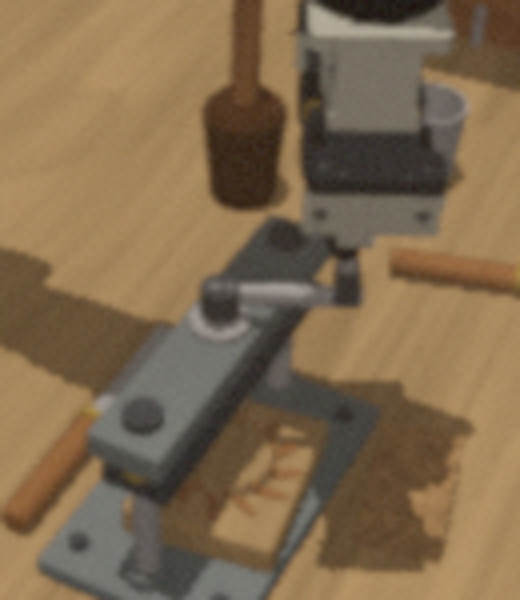

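The handle stands upright in the grip at scene (296,176). I'll compute the circular increments.

Run:
```python
import numpy as np
def st(a,b,n,r=8.1):
    t=np.linspace(a,b,n+1);p=-r*np.c_[np.cos(t),np.sin(t)];return np.diff(p,axis=0).round(2).tolist()
for k in range(4): print(k,st(k,k+1,5))
for k in np.arange(4,8,.25): print(k,st(k,k+.25,5))
```

```text
0 [[0.16, -1.61], [0.48, -1.55], [0.78, -1.42], [1.04, -1.24], [1.27, -1.01]]
1 [[1.44, -0.73], [1.56, -0.43], [1.61, -0.11], [1.6, 0.21], [1.53, 0.52]]
2 [[1.4, 0.82], [1.21, 1.08], [0.97, 1.3], [0.69, 1.46], [0.39, 1.57]]
3 [[0.07, 1.62], [-0.26, 1.6], [-0.57, 1.51], [-0.86, 1.37], [-1.11, 1.17]]
4.0 [[-0.31, 0.26], [-0.33, 0.24], [-0.34, 0.22], [-0.35, 0.21], [-0.36, 0.19]]
4.25 [[-0.37, 0.17], [-0.37, 0.15], [-0.38, 0.13], [-0.39, 0.11], [-0.39, 0.1]]
4.5 [[-0.4, 0.08], [-0.4, 0.06], [-0.4, 0.04], [-0.4, 0.02], [-0.4, -0.01]]
4.75 [[-0.4, -0.03], [-0.4, -0.05], [-0.4, -0.07], [-0.4, -0.09], [-0.39, -0.11]]
5.0 [[-0.39, -0.12], [-0.38, -0.14], [-0.37, -0.16], [-0.36, -0.18], [-0.35, -0.2]]
5.25 [[-0.34, -0.22], [-0.33, -0.23], [-0.32, -0.25], [-0.31, -0.26], [-0.29, -0.28]]
5.5 [[-0.28, -0.29], [-0.26, -0.31], [-0.25, -0.32], [-0.23, -0.33], [-0.21, -0.34]]
5.75 [[-0.2, -0.35], [-0.18, -0.36], [-0.16, -0.37], [-0.14, -0.38], [-0.12, -0.39]]
6.0 [[-0.1, -0.39], [-0.08, -0.4], [-0.06, -0.4], [-0.04, -0.4], [-0.02, -0.4]]
6.25 [[-0.0, -0.4], [0.02, -0.4], [0.04, -0.4], [0.06, -0.4], [0.08, -0.4]]
6.5 [[0.1, -0.39], [0.12, -0.39], [0.14, -0.38], [0.15, -0.37], [0.17, -0.37]]
6.75 [[0.19, -0.36], [0.21, -0.35], [0.23, -0.34], [0.24, -0.32], [0.26, -0.31]]
7.0 [[0.27, -0.3], [0.29, -0.28], [0.3, -0.27], [0.32, -0.25], [0.33, -0.24]]
7.25 [[0.34, -0.22], [0.35, -0.2], [0.36, -0.19], [0.37, -0.17], [0.38, -0.15]]
7.5 [[0.38, -0.13], [0.39, -0.11], [0.39, -0.09], [0.4, -0.07], [0.4, -0.05]]
7.75 [[0.4, -0.03], [0.4, -0.01], [0.4, 0.01], [0.4, 0.03], [0.4, 0.05]]
```

Call:
send_rows(increments=[[0.5,[0.05,0,0],[0,0,0]],[0.5,[0.05,-0.2,0],[0,0,0]],[0.5,[0,0,0],[0,0,0]]], force=40)

```text
clock: 5.85
position: [0.6214, 0.0766, 0.2427]
ee_rot: [0.699, -3.062, -0.002]
force: [-3.6, -2.1, 6.6]
width: 0.23
gripper_force: 40.0
```

Call:
send_rows(increments=[[0.5,[0.16,-1.61,0],[0,0,0]],[0.5,[0.48,-1.55,0],[0,0,0]],[0.5,[0.78,-1.42,0],[0,0,0]],[0.5,[1.04,-1.24,0],[0,0,0]],[0.5,[1.27,-1.01,0],[0,0,0]]])

```text
clock: 6.35
position: [0.62, 0.0019, 0.2431]
ee_rot: [-0.703, 3.056, 0.005]
force: [5.0, 7.0, 3.5]
width: 0.228
gripper_force: 40.0
```

Call:
send_rows(increments=[[0.5,[1.44,-0.73,0],[0,0,0]],[0.5,[1.56,-0.43,0],[0,0,0]],[0.5,[1.61,-0.11,0],[0,0,0]],[0.5,[1.6,0.21,0],[0,0,0]],[0.5,[1.53,0.52,0],[0,0,0]]])

```text
clock: 6.85
position: [0.5525, -0.0356, 0.2431]
ee_rot: [-0.702, 3.056, 0.006]
force: [8.3, 13.2, 2.6]
width: 0.227
gripper_force: 40.0
```

Call:
send_rows(increments=[[0.5,[1.33,0.98,0],[0,0,0]],[0.5,[1.21,1.08,0],[0,0,0]],[0.5,[0.97,1.3,0],[0,0,0]],[0.5,[0.69,1.46,0],[0,0,0]],[0.5,[0.39,1.57,0],[0,0,0]]])

```text
clock: 7.35
position: [0.4859, 0.0009, 0.2433]
ee_rot: [-0.699, 3.051, 0.001]
force: [22.7, 5.4, -12.9]
width: 0.226
gripper_force: 40.0
```

Call:
send_rows(increments=[[0.5,[-0.13,1.64,0],[0,0,0]],[0.5,[-0.35,1.61,0],[0,0,0]],[0.5,[-0.57,1.51,0],[0,0,0]],[0.5,[-0.86,1.37,0],[0,0,0]]])

```text
clock: 7.75
position: [0.4749, 0.0604, 0.2431]
ee_rot: [-0.695, 3.058, -0.004]
force: [12.9, -10.6, -1.9]
width: 0.228
gripper_force: 40.0
```

Call:
send_rows(increments=[[0.5,[-0.33,0.26,0],[0,0,0]],[0.5,[-0.27,0.31,0],[0,0,0]],[0.5,[-0.28,0.29,0],[0,0,0]],[0.5,[-0.3,0.28,0],[0,0,0]]])

```text
clock: 8.15
position: [0.4795, 0.0748, 0.243]
ee_rot: [-0.695, 3.061, -0.004]
force: [4.3, -9.8, 5.6]
width: 0.228
gripper_force: 40.0
```

Call:
send_rows(increments=[[0.5,[-0.31,0.26,0],[0,0,0]],[0.5,[-0.33,0.24,0],[0,0,0]],[0.5,[-0.34,0.22,0],[0,0,0]],[0.5,[-0.35,0.21,0],[0,0,0]],[0.5,[-0.36,0.19,0],[0,0,0]]])

```text
clock: 8.65
position: [0.4891, 0.0921, 0.2429]
ee_rot: [-0.695, 3.062, -0.004]
force: [0.2, -10.2, 8.4]
width: 0.227
gripper_force: 40.0
```

Call:
send_rows(increments=[[0.5,[-0.37,0.17,0],[0,0,0]],[0.5,[-0.37,0.15,0],[0,0,0]],[0.5,[-0.38,0.13,0],[0,0,0]],[0.5,[-0.39,0.11,0],[0,0,0]],[0.5,[-0.39,0.1,0],[0,0,0]]])

```text
clock: 9.15
position: [0.5026, 0.1066, 0.2429]
ee_rot: [0.696, -3.063, 0.002]
force: [-1.8, -9.1, 10.0]
width: 0.225
gripper_force: 40.0
```

Call:
send_rows(increments=[[0.5,[-0.4,0.08,0],[0,0,0]],[0.5,[-0.4,0.06,0],[0,0,0]],[0.5,[-0.4,0.04,0],[0,0,0]],[0.5,[-0.4,0.02,0],[0,0,0]],[0.5,[-0.4,-0.01,0],[0,0,0]]])

```text
clock: 9.65
position: [0.5192, 0.1174, 0.2429]
ee_rot: [0.697, -3.062, 0.001]
force: [-5.1, -7.5, 11.8]
width: 0.233
gripper_force: 40.0
```

Call:
send_rows(increments=[[0.5,[-0.4,-0.03,0],[0,0,0]],[0.5,[-0.4,-0.05,0],[0,0,0]],[0.5,[-0.4,-0.07,0],[0,0,0]],[0.5,[-0.4,-0.09,0],[0,0,0]],[0.5,[-0.39,-0.11,0],[0,0,0]]])

```text
clock: 10.15
position: [0.5381, 0.1239, 0.2429]
ee_rot: [0.698, -3.061, -0.001]
force: [-7.7, -4.1, 12.4]
width: 0.23
gripper_force: 40.0
```

Call:
send_rows(increments=[[0.5,[-0.39,-0.12,0],[0,0,0]],[0.5,[-0.38,-0.14,0],[0,0,0]],[0.5,[-0.37,-0.16,0],[0,0,0]],[0.5,[-0.36,-0.18,0],[0,0,0]]])

```text
clock: 10.55
position: [0.554, 0.1256, 0.2429]
ee_rot: [0.699, -3.061, -0.002]
force: [-7.7, -2.4, 11.8]
width: 0.226
gripper_force: 40.0
```

Call:
send_rows(increments=[[0.5,[-0.35,-0.2,0],[0,0,0]],[0.5,[-0.34,-0.22,0],[0,0,0]],[0.5,[-0.33,-0.23,0],[0,0,0]],[0.5,[-0.32,-0.25,0],[0,0,0]],[0.5,[-0.31,-0.26,0],[0,0,0]]])

```text
clock: 11.05
position: [0.5737, 0.1234, 0.2429]
ee_rot: [0.7, -3.061, -0.004]
force: [-7.4, -0.3, 11.9]
width: 0.235
gripper_force: 40.0
```

Call:
send_rows(increments=[[0.5,[-0.29,-0.28,0],[0,0,0]],[0.5,[-0.28,-0.29,0],[0,0,0]],[0.5,[-0.26,-0.31,0],[0,0,0]],[0.5,[-0.25,-0.32,0],[0,0,0]]])

```text
clock: 11.45
position: [0.5887, 0.118, 0.2429]
ee_rot: [0.701, -3.061, -0.005]
force: [-7.2, 1.4, 9.9]
width: 0.229
gripper_force: 40.0
```

Call:
send_rows(increments=[[0.5,[-0.23,-0.33,0],[0,0,0]],[0.5,[-0.21,-0.34,0],[0,0,0]],[0.5,[-0.2,-0.35,0],[0,0,0]],[0.5,[-0.18,-0.36,0],[0,0,0]],[0.5,[-0.16,-0.37,0],[0,0,0]]])

```text
clock: 11.95
position: [0.6053, 0.1073, 0.243]
ee_rot: [0.702, -3.061, -0.007]
force: [-7.1, 4.5, 9.2]
width: 0.232
gripper_force: 40.0
```

Call:
send_rows(increments=[[0.5,[-0.14,-0.38,0],[0,0,0]],[0.5,[-0.12,-0.39,0],[0,0,0]],[0.5,[-0.1,-0.39,0],[0,0,0]]])

```text
clock: 12.25
position: [0.6138, 0.099, 0.243]
ee_rot: [0.703, -3.062, -0.008]
force: [-4.1, 5.9, 8.7]
width: 0.224
gripper_force: 40.0
```

Call:
send_rows(increments=[[0.5,[-0.13,-0.38,0],[0,0,0]],[0.5,[-0.11,-0.39,0],[0,0,0]],[0.5,[-0.09,-0.4,0],[0,0,0]],[0.5,[-0.05,-0.4,0],[0,0,0]]])

```text
clock: 12.65
position: [0.6235, 0.0862, 0.243]
ee_rot: [0.702, -3.061, -0.007]
force: [-8.4, 5.0, 11.1]
width: 0.228
gripper_force: 40.0
```

Call:
send_rows(increments=[[0.5,[-0.03,-0.4,0],[0,0,0]],[0.5,[-0.01,-0.4,0],[0,0,0]],[0.5,[0.01,-0.4,0],[0,0,0]]])

```text
clock: 12.95
position: [0.6287, 0.0762, 0.2429]
ee_rot: [0.703, -3.06, -0.009]
force: [-9.8, 5.5, 11.1]
width: 0.227
gripper_force: 40.0
```

Call:
send_rows(increments=[[0.5,[0.03,-0.4,0],[0,0,0]],[0.5,[0.05,-0.4,0],[0,0,0]],[0.5,[0.07,-0.4,0],[0,0,0]]])

```text
clock: 13.25
position: [0.6323, 0.0656, 0.2429]
ee_rot: [0.704, -3.06, -0.011]
force: [-9.8, 8.8, 12.2]
width: 0.234
gripper_force: 40.0
```

Call:
send_rows(increments=[[0.5,[0.09,-0.39,0],[0,0,0]],[0.5,[0.11,-0.39,0],[0,0,0]]])

```text
clock: 13.45
position: [0.6338, 0.0584, 0.2429]
ee_rot: [0.705, -3.06, -0.012]
force: [-9.8, 11.1, 11.8]
width: 0.23
gripper_force: 40.0
```

Call:
send_rows(increments=[[0.5,[0.13,-0.38,0],[0,0,0]],[0.5,[0.14,-0.38,0],[0,0,0]]])

```text
clock: 13.65
position: [0.6347, 0.0511, 0.2429]
ee_rot: [0.706, -3.06, -0.013]
force: [-10.2, 12.8, 13.4]
width: 0.23
gripper_force: 40.0
```

Run:
```python
from h import *
F=[];P=[]
for i in range(6):
    arm.get_image("top"); s=arm.observe();F.append(s["force"]);P.append(s["position"])
F=np.array(F);r=(P[-1]-[.553,.044,0])[:2];u=r/np.linalg.norm(r);t=np.array([u[1],-u[0]])
print(P[-1],np.linalg.norm(r),(F[:,:2]@t).round(1),(F[:,:2]@u).round(1))
```

```text
[0.63476557 0.05034816 0.24293755] 0.08201162596596 [-11.  -10.1 -10.4 -10.2  -9.2  -9.8] [ -9.6  -9.8 -10.  -10.3  -9.1  -9.6]
```

Call:
send_rows(increments=[[0.5,[0.15,-0.37,0],[0,0,0]],[0.5,[0.06,0.1,0],[0,0,0]],[0.5,[0.06,0.05,0],[0,0,0]]])

```text
clock: 14.25
position: [0.6346, 0.0472, 0.243]
ee_rot: [-0.705, 3.06, 0.01]
force: [-2.6, 10.1, 8.2]
width: 0.226
gripper_force: 40.0
```

Call:
send_rows(increments=[[6,[0,0,0],[0,0,0]],[6,[0,0,0],[0,0,0]],[6,[0,0,0],[0,0,0]],[6,[0,0,0],[0,0,0]],[6,[0,0,0],[0,0,0]]])

```text
clock: 14.75
position: [0.6352, 0.0413, 0.2416]
ee_rot: [0.697, -3.063, 0.0]
force: [0.3, -0.4, 0.0]
width: 0.615
gripper_force: 0.0
```

Released with no force on the tool. I'll lift clear, move aside and look.

Call:
send_rows(increments=[[6,[0,0,-2],[0,0,0]],[6,[0,0,-3],[0,0,0]],[6,[0,0,-4],[0,0,0]],[6,[0,4,0],[0,0,0]],[6,[0,4,0],[0,0,0]]])

```text
clock: 15.25
position: [0.6011, 0.113, 0.333]
ee_rot: [-0.692, 3.062, -0.001]
force: [0.1, 0.9, -0.8]
width: 0.649
gripper_force: 0.0
```

Call:
send_rows(increments=[[6,[2,4,0],[0,0,0]],[6,[2,4,0],[0,0,0]],[6,[2,4,0],[0,0,0]],[6,[2,4,0],[0,0,0]],[6,[0,0,0],[0,0,0]]])

```text
clock: 15.75
position: [0.4546, 0.2278, 0.332]
ee_rot: [0.71, -3.059, -0.004]
force: [0.1, -0.3, -0.1]
width: 0.652
gripper_force: 0.0
```

Run:
```python
from h import *
a=cv2.cvtColor(arm.get_image("scene"),cv2.COLOR_RGB2BGR)[140:270,215:325];b=cv2.cvtColor(arm.get_image("top"),cv2.COLOR_RGB2BGR)[130:230,190:320]
cv2.imwrite("pics/f.png",cv2.hconcat([cv2.resize(a,(400,473),interpolation=2),cv2.copyMakeBorder(cv2.resize(b,(400,308),interpolation=2),0,165,0,0,0)]))
s=arm.observe();print(s["position"],s["force"],s["clock"])
```

```text
[0.45863727 0.22369128 0.33204524] [-0.40685057 -0.35825233 -0.01507188] 15.85
```

View pics/f.png

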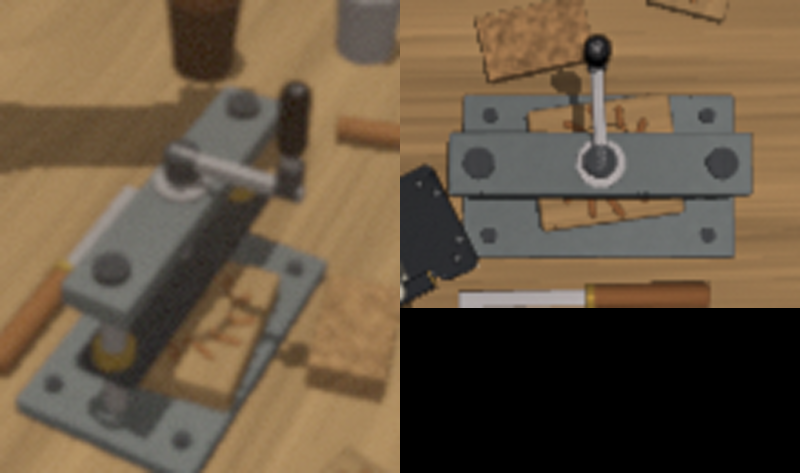

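The final view shows the handle upright at scene (296,175), the pad down on the plaque, and the plaque and neighbouring items where they were. The felt drag of 13.6 N while moving and about 10 N at rest matches roughly a 70 N clamp, so I hand in.

```bash
python3 -c "
from cell import arm
print(arm.sign_off())"
```

```text
the job is handed in; nothing more can be done
None
```

I handed the job in at about 16 s: the handle stands upright and the arm is clear. The clamp is about 70–75 N, estimated from crank drag because I had no direct reading of pad force. The final pictures show the plaque and the things near the press where they were.

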